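# Hold a glued boot heel in the heel press

## Robot

A 6-joint arm with a two-finger parallel gripper is mounted at the origin on the work surface. World frame = base frame: x ahead of the robot, y to its left, z up, the work surface at z = 0. Lengths are in m, angles in rad, forces in N, time in s.
With the tool pointing down it reaches from about 0.25 to 0.725 m from the base axis. Payload 4 kg.
Tool frame: the origin (TCP) lies midway between the tips of the shut fingers; the grasp point (between the pads) lies 19 mm behind it (pinch_z is the distance from the TCP to the grasp point, in m); z points along the fingers, y is the line along which they close (so a half turn about z gives the same grasp; the last joint's range is limited). The gripper opens to 85 mm and grips with 20 to 120 N. Pads are 22 mm wide; open, the fingers measure 114 mm over their backs; the gripper's body (76 mm by 85 mm) begins 54 mm behind the grasp point. The pads swing forward as they close: fully open they stand 13 mm farther back than shut.
Start: joints at [-1.301, 0.241, 0.005, 1.335, 0, 1.571], TCP at [0.133, -0.482, 0.231] pointing down, gripper open.
Joint ranges: [-2.72, 2.72], [-1.05, 1.87], [-1.09, 1.28], [-1.99, 2.15], [-1.42, 1.44], [-3.14, 3.14]. Speed limits (rad/s): [2.79, 2.79, 3.14, 3.14, 3.14, 3.14].

## Interface

Orientations are given as a rotation vector (axis times angle).
In Python, from rig import state, capture, job_done, pinch_z gives the robot as it stands.
- The arm moves only by the shell command python3 -m inch 'ROWS' [FORCE]. ROWS is JSON, a list of rows, each an object with "jaw": the finger opening in mm, from 0 to 85.4; "linear": the shift along the tool's x, y, z in mm, a list of three; "dr": the turn, a rotation vector about the tool's x, y, z in rad, a list of three. In form: [{"jaw": jaw, "linear": [dx, dy, dz], "dr": [wx, wy, wz]}, ...]. A call has 1 to 20 rows; each row is the pose to reach, as a shift and turn from the pose commanded when the call began, along the tool's axes at that moment; what a row does not reach only later rows make up. A row lasts 1/12 s, in which the tool goes at most 41.7 mm and 7.16 degrees, less where a joint would pass 70% of its speed; a pose out of reach is approached as far as the arm can. A call with a gripper value outside its range is refused whole. The fingers move at their own pace and stop on an object; FORCE is the grip in N (left out, the last holds). Time passes only in rows, so rows that repeat a pose let the fingers close. It gives the time, the measured TCP pose, the force, the opening and the grip force at its end, in the units of the state.
- state(): the state, without advancing time (a new reading comes with each control period).
- capture(name): name is "scene" or "side" or "wrist"; returns a dict with "pixels" (420x560x3 uint8, blue, green, red), "K" (3x3 intrinsics, pixels), "R" (3x3) and "t" (3): a world point X has camera coordinates R X + t; the wrist camera has in their place "tool_from_camera" (4x4, takes a point from camera to tool coordinates, whose origin is the TCP and whose axes are the flange's). Camera axes: x right, y down, z forward; pixel columns grow to the right and rows downward; lengths in m; the calibration is good to about 2 mm. The wrist camera is an equidistant fisheye: a pixel r from the principal point sees the ray r / f radians off the axis. A picture is of the moment at which its call begins: read the wrist's pose just before it. There is no depth.
- job_done(): hands the job in; it is judged then, once.
The state is a dict: "time_s": time; "joint_positions": joint angles; "qd": joint speeds; "joint_torque": joint torques, N m; "tcp_pos": TCP position; "eef_rot": TCP orientation; "contact_force": force on the tool from outside, world axes, zero at the start; "wrist_torque": the same for the moment, N m; "width": finger opening in m; "grip_force": force on a finger pad.
Only numpy, scipy, OpenCV 4.12 (cv2) and the standard library are available. Lean on these libraries where they do the work, as an engineer would, in place of code of your own. Each camera call takes 0.05 s, during which the arm holds its last target. There are 200 camera calls.

## Task

Lay the larger of the two loose heels flat in the D-shaped nest on the press's sled, tan side up as it lies, its rounded end matching the rounded end of the nest, then slide the sled fully home under the ram. Push the wooden palm knob 30 mm down against its spring so that the foot clamps the heel, keep it there for at least three seconds and finish still holding it down. Leave the small heel, the polish tin and the shoe brush where they are.

Things in the scene. Friction and masses are not known exactly. Their poses are not given: they have to be found in the camera images.
- heel: the larger loose shoe heel: a D-shaped block 58 mm wide (x), 64 mm long (y), 22 mm thick, black rubber below, brown leather in the middle, tan on top, 60 to 120 g. Its +y end is a half round of radius 29 mm, its -y end is straight with square corners. Origin: centre of its underside; z up. It lies flat on the bench.
- heel_back (a point): the middle of the rounded end of the larger heel, 32 mm along +y from its origin, 11 mm above its underside
- small_heel: the smaller heel, same shape and materials but 42 mm wide (x), 46 mm long (y), 22 mm thick; leave it alone. Origin: centre of its underside. It and the larger heel may change places.
- press: bench heel press, fixed. Origin on the bench under the ram's vertical axis. Its steel base plate is 130 mm wide (x +-65), 12 mm high and reaches from y = -260 to +75 mm. A grey column (x -94 to -62, y +-30 mm) carries a head (x -94 to +31, y +-30 mm, from 100 to 135 mm above the bench) through which the ram's stem (radius 8 mm) passes. The sled slides along the press's +y towards the ram.
- sled (a joint): travel of the sled along the press's +y: 0 fully out, 0.150 m fully home at its stop, the nest's centre then under the ram's axis; starts between 0 and 0.03. It stays where it is left; pushing it takes 2 to 4 N at moderate speed.
- seat (a point): centre of the nest's floor on the sled, 22 mm above the bench; x and y axes as the press's. The nest is a shallow D-shaped recess 66 mm wide (x) by 72 mm long (y), rounded at its +y end (towards the ram), bounded by a fence 6 mm high and 6 mm thick: about 4 mm of play all round the heel. The heel belongs with its origin here and its own y axis along this y.
- tab (a point): middle of the top edge of the sled's upright push tab, a steel plate 50 mm wide (x), 10 mm thick (y), 40 mm high, its top 62 mm above the bench, 105 mm behind the nest's centre (-y). Push its -y face towards +y to send the sled home.
- ram (a joint): downward travel of the palm knob and ram: 0 up at rest, stop at 0.045 m; 0.030 is wanted (0.025 to 0.036 passes). It springs back up when let go. Pushing takes about 3 N at the start; the foot meets a seated heel at 0.015; then about 600 N/m, 15 N at 0.030, 18 N at 0.036.
- knob_top (a point): centre of the flat top of the round wooden palm knob on the ram's stem, 48 mm across, 205 mm above the bench when up, 175 mm at the wanted travel
- foot: steel pressing disc under the ram, 40 mm across, on a cushion spring of its own; underside 59 mm above the bench when the ram is up, a seated heel's top is at 44 mm. Origin on the ram's axis, 59 mm below its underside.
- tin: round polish tin, 75 mm across, 26 mm high, origin centre of its underside; leave it alone
- brush: shoe brush, 50 by 150 by 45 mm, origin centre of its underside; leave it alone
Mind the look-alikes: they are no part of the job. What is shaped like the heel but purple or turquoise is not meant.

How it is judged:
By the outcome, as a careful person would: the job done as asked, in the order asked, and still so for the second after the job is handed in, while the arm keeps its last pose, push and grip.
It also fails if it takes over 64 s, if anything falls off the work surface, if the arm or the gripper's body presses on something with over 40 N, if the wrist force passes 120 N, or if a joint passes its speed limit or range.

## Working session

There is one attempt and no reset: what is moved stays moved. The work goes in short steps, Python scripts to look and compute and a shell command to move; the robot and the scene stay as the last step left them, time stands still between calls to the robot, and variables do not carry over. Pictures are saved under pics/ and viewed, at most 11 in all, crops included, and the job is handed in when it is done.

```bash
ls; mkdir -p pics; python3 - <<'E'
from rig import *
import cv2,numpy as np
print(state(),pinch_z)
for n in ["scene","side"]:
    c=capture(n); cv2.imwrite(f"pics/{n}0.png",c["pixels"]); np.savez(f"{n}0.npz",**c); print(n,c["K"],c["R"],c["t"])
c=capture("wrist");print(c["K"],c["tool_from_camera"])
E
```

```text
pics
{'time_s': 0.0, 'joint_positions': array([-1.30098145e+00,  2.41390494e-01,  3.69352434e-03,  1.33522375e+00,
        1.99439435e-05,  1.57075720e+00]), 'qd': array([-8.02325046e-05,  1.19398035e-03,  8.17013057e-04,  4.92437667e-04,
        5.09197168e-04, -4.08331725e-04]), 'joint_torque': array([-1.41318492e-04, -3.72316110e+01,  2.52408868e+01,  1.68390427e-02,
        1.57566969e-04, -2.79268043e-06]), 'tcp_pos': array([ 0.13310726, -0.48127543,  0.2304125 ]), 'eef_rot': array([-3.11095055e+00, -4.22317131e-01,  4.17432132e-04]), 'contact_force': array([-1.2966565 ,  0.00947341, -0.43854214]), 'wrist_torque': array([-0.02034521, -0.02477539,  0.01326866]), 'grip_force': 0.0, 'width': 0.08563415066862473} 0.0187
scene [[454.70285777   0.         279.58386074]
 [  0.         454.70285777 209.36125293]
 [  0.           0.           1.        ]] [[-0.28108435  0.9596281  -0.01027145]
 [ 0.80599155  0.23024594 -0.54531131]
 [-0.5209311  -0.16155717 -0.83817067]] [ 0.12176807 -0.36466745  1.48635002]
side [[505.16255629   0.         276.60960862]
 [  0.         505.16255629 218.34412421]
 [  0.           0.           1.        ]] [[-0.68389602 -0.72957213  0.00327683]
 [-0.46848332  0.43570117 -0.76856221]
 [ 0.55929385 -0.52715177 -0.63976667]] [0.3986173  0.35657559 0.96244031]
[[325.1922621    0.         275.28464602]
 [  0.         325.1922621  206.95589534]
 [  0.           0.           1.        ]] [[-6.86569933e-04 -9.51628330e-01 -3.07250795e-01  7.97360636e-02]
 [ 9.99999506e-01 -8.74290266e-04  4.73326005e-04  1.14760192e-04]
 [-7.19056815e-04 -3.07250318e-01  9.51628459e-01 -1.41013561e-01]
 [ 0.00000000e+00  0.00000000e+00  0.00000000e+00  1.00000000e+00]]
```

View pics/scene0.png

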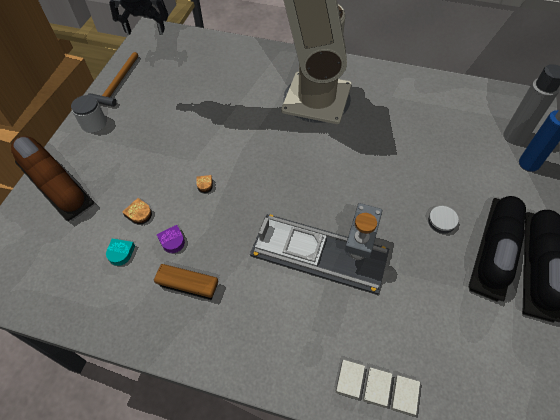

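View pics/side0.png

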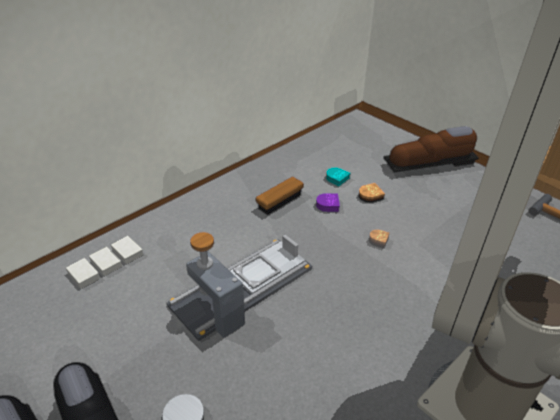

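The scene picture shows the larger heel at about (138,211) and the small one at (204,184). Purple and turquoise decoys are at (172,238) and (120,251), and the brush at (186,281). The press has its tab at (263,228), its nest at (303,244) and its knob at (366,222). The side picture agrees with this.

```bash
cat > h.py <<'E'
import numpy as np,cv2
from scipy.spatial.transform import Rotation as Ro
from rig import *
def unproj(c,p,z):
    d=c["R"].T@np.linalg.inv(c["K"])@[p[0],p[1],1]; o=-c["R"].T@c["t"]
    return o+d*(z-o[2])/d[2]
def wunproj(K,T,pos,rot,p,z):
    x=(p[0]-K[0,2])/K[0,0]; y=(p[1]-K[1,2])/K[1,1]; r=np.hypot(x,y)
    s=np.sin(r)/r if r>1e-9 else 1
    d=np.array([x*s,y*s,np.cos(r)]); W=Ro.from_rotvec(rot).as_matrix()
    o=W@T[:3,3]+pos; d=W@T[:3,:3]@d
    return o+d*(z-o[2])/d[2]
def wproj(K,T,pos,rot,X):
    W=Ro.from_rotvec(rot).as_matrix(); q=T[:3,:3].T@(W.T@(np.asarray(X)-pos)-T[:3,3])
    a=np.arctan2(np.hypot(q[0],q[1]),q[2]); u=q[:2]/np.hypot(q[0],q[1])*a
    return u*K[0,0]+K[:2,2]
def snap(name):
    s=state(); c=capture("wrist")
    np.savez(name+".npz",pos=s["tcp_pos"],rot=s["eef_rot"],**c); cv2.imwrite(f"pics/{name}.png",c["pixels"]); return s,c
E
python3 - <<'E'
from h import *
for n,pts in [("scene",dict(heel=(138,211,.022),small=(204,184,.022),purple=(172,238,.02),brush=(186,281,.045),tab=(264,223,.062),nest=(303,244,.022),knob=(366,221,.205),tin=(444,218,.026))),("side",dict(heel=(371,192,.022),small=(379,237,.022),nest=(257,272,.022),tab=(290,241,.062),knob=(203,240,.205)))]:
    c=np.load(n+"0.npz")
    for k,v in pts.items(): print(n,k,unproj(c,v[:2],v[2]).round(3))
c=np.load("scene0.npz")["pixels"]
a=cv2.resize(c[170:310,90:230],None,fx=4,fy=4,interpolation=cv2.INTER_CUBIC)
cv2.imwrite("pics/crop1.png",a)
snap("w0")
E
```

```text
scene heel [ 0.575 -0.356  0.022]
scene small [ 0.441 -0.218  0.022]
scene purple [ 0.625 -0.235  0.02 ]
scene brush [ 0.737 -0.144  0.045]
scene tab [ 0.54  -0.009  0.062]
scene nest [0.55  0.097 0.022]
scene knob [0.556 0.234 0.205]
scene tin [0.374 0.435 0.026]
side heel [ 0.561 -0.35   0.022]
side small [ 0.425 -0.213  0.022]
side nest [0.545 0.099 0.022]
side tab [ 0.539 -0.003  0.062]
side knob [0.55  0.235 0.205]
```

View pics/w0.png

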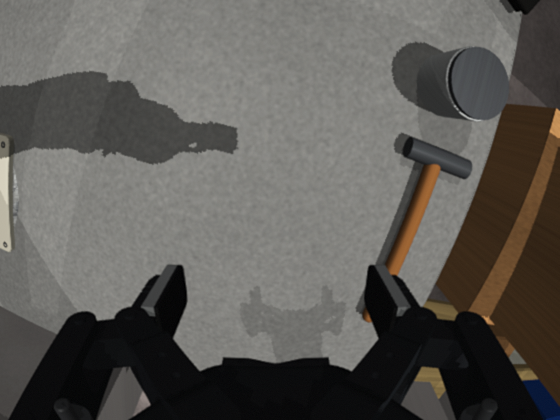

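The wrist view shows only the mallet and the canister; it looks short of the heels. The two cameras agree on the heel to within 15 mm, at about (0.57,-0.355). I'll move above it.

```bash
python3 -m inch '[{"jaw":85,"linear":[420,-20,-20],"dr":[0,0,0]},{"jaw":85,"linear":[420,-20,-20],"dr":[0,0,0]},{"jaw":85,"linear":[420,-20,-20],"dr":[0,0,0]},{"jaw":85,"linear":[420,-20,-20],"dr":[0,0,0]},{"jaw":85,"linear":[420,-20,-20],"dr":[0,0,0]},{"jaw":85,"linear":[420,-20,-20],"dr":[0,0,0]},{"jaw":85,"linear":[420,-20,-20],"dr":[0,0,0]},{"jaw":85,"linear":[420,-20,-20],"dr":[0,0,0]},{"jaw":85,"linear":[420,-20,-20],"dr":[0,0,0]},{"jaw":85,"linear":[420,-20,-20],"dr":[0,0,0]},{"jaw":85,"linear":[420,-20,-20],"dr":[0,0,0]},{"jaw":85,"linear":[420,-20,-20],"dr":[0,0,0]},{"jaw":85,"linear":[420,-20,-20],"dr":[0,0,0]},{"jaw":85,"linear":[420,-20,-20],"dr":[0,0,0]}]'; python3 - <<'E'
from h import *
s,c=snap("w1"); print(s["tcp_pos"],s["joint_positions"],s["qd"].round(3),s["contact_force"])
E
```

```text
time_s: 1.37
tcp_pos: [0.5315, -0.3512, 0.2512]
eef_rot: [-3.113, -0.421, 0.001]
contact_force: [0.3, -0.8, 0.7]
width: 0.0853
grip_force: 0.0
[ 0.53154815 -0.3511665   0.25117654] [-5.83645550e-01  5.22415797e-01  4.71001005e-01  1.52028498e+00
 -3.75879141e-04  2.28931477e+00] [-0.017 -0.017 -0.004  0.002  0.002  0.002] [ 0.33751086 -0.77292734  0.71190794]
```

View pics/w1.png

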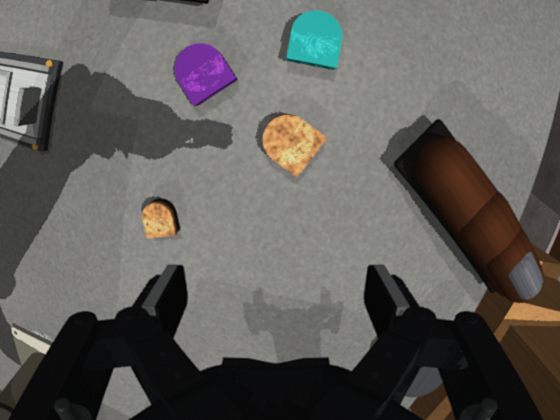

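The wrist view shows the heel at (293,144), with its straight edge at the lower right from (326,137) to (297,176) and its round end to the upper left. The small heel is at (159,219). Next I'll fit the D outline.

```bash
cat >> h.py <<'E'
from scipy.optimize import least_squares
def dsd(q,w,l):   # signed distance to a D outline (w wide, l long, round at +y), origin at centre
    r=w/2; yc=l/2-r; x=np.abs(q[:,0]); y=q[:,1]
    a=np.hypot(x,y-yc)-r
    dx=x-r; dy=-l/2-y
    b=np.where((dx>0)&(dy>0),np.hypot(dx,dy),np.maximum(dx,dy))
    return np.where(y>yc,a,b)
def fitD(P,w,l):
    best=None
    for th in np.arange(0,6.28,.5):
        def f(p):
            c,s=np.cos(p[2]),np.sin(p[2]); d=P-p[:2]
            return dsd(np.c_[d@[c,s],d@[-s,c]],w,l)
        r=least_squares(f,[*P.mean(0),th],loss="soft_l1",f_scale=.002)
        if best is None or r.cost<best.cost: best=r;best.rms=np.sqrt(np.mean(f(r.x)**2))
    return best.x,best.rms
def tanpts(img,near,z,K,T,pos,rot,rad=70):
    hsv=cv2.cvtColor(img,cv2.COLOR_BGR2HSV)
    m=((hsv[...,0]<28)&(hsv[...,1]>90)&(hsv[...,2]>110)).astype(np.uint8)*255
    m=cv2.morphologyEx(m,cv2.MORPH_CLOSE,np.ones((5,5)))
    cs,_=cv2.findContours(m,cv2.RETR_EXTERNAL,cv2.CHAIN_APPROX_NONE)
    cs=[k for k in cs if cv2.contourArea(k)>150 and np.hypot(*(k[:,0].mean(0)-near))<rad]
    k=max(cs,key=cv2.contourArea)[:,0]
    return k,np.array([wunproj(K,T,pos,rot,p,z)[:2] for p in k])
E
python3 - <<'E'
from h import *
d=np.load("w1.npz");K,T=d["K"],d["tool_from_camera"]
for near,w,l in [((293,144),.058,.064),((159,219),.042,.046)]:
    k,P=tanpts(d["pixels"],near,.022,K,T,d["pos"],d["rot"],40)
    x,r=fitD(P,w,l); print(len(k),k.min(0),k.max(0),P.min(0),P.max(0),cv2.minAreaRect(P.astype(np.float32)*1000),x,np.degrees(x[2]),r)
E
```

```text
157 [262 114] [326 176] [ 0.53599916 -0.39597931] [ 0.60344622 -0.32493284] ((573.3300170898438, -356.6952819824219), (64.25181579589844, 58.00628662109375), 69.1312026977539) [ 0.57324973 -0.35669928  5.92285801] 339.3547663753308 0.0005104787358684369
106 [142 203] [175 237] [ 0.40881601 -0.24833707] [ 0.45971578 -0.19971743] ((436.6984558105469, -221.96458435058594), (46.289371490478516, 42.896419525146484), 21.68306541442871) [ 0.43698307 -0.22159084  5.09069756] 291.6754848030339 0.0005455832828991163
```

```bash
python3 - <<'E'
from h import *
d=np.load("w1.npz");K,T=d["K"],d["tool_from_camera"]
W=lambda p,z=.022:wunproj(K,T,d["pos"],d["rot"],p,z)[:2]
print("turq",[W(p).round(3) for p in [(287,40),(338,67),(315,12)]],"purple",[W(p).round(3) for p in [(236,76),(195,104),(196,45)]])
s=state(); g=np.array([.5732,-.3567])-.008*np.array([.352,.936])
M=Ro.from_rotvec(s["eef_rot"]).as_matrix(); th=np.radians(-20.6)
print("shift mm",M.T@([*g,.10]-s["tcp_pos"])*1000)
G=np.c_[[-np.sin(th),np.cos(th),0],[np.cos(th),np.sin(th),0],[0,0,-1]]
print(Ro.from_matrix(M.T@G).as_rotvec(), Ro.from_matrix(G).as_rotvec())
E
```

```text
turq [array([ 0.685, -0.323]), array([ 0.671, -0.386]), array([ 0.727, -0.344])] purple [array([ 0.63 , -0.279]), array([ 0.588, -0.241]), array([ 0.655, -0.224])]
shift mm [ 34.36670261  22.66659812 151.479825  ]
[-3.56552878e-04  3.99965234e-04 -9.43241262e-01] [2.58284168 1.78844437 0.        ]
```

```bash
python3 -m inch '[{"jaw":78,"linear":[34.4,22.7,151.5],"dr":[0,0,-0.943]},{"jaw":78,"linear":[34.4,22.7,151.5],"dr":[0,0,-0.943]},{"jaw":78,"linear":[34.4,22.7,151.5],"dr":[0,0,-0.943]},{"jaw":78,"linear":[34.4,22.7,151.5],"dr":[0,0,-0.943]},{"jaw":78,"linear":[34.4,22.7,151.5],"dr":[0,0,-0.943]},{"jaw":78,"linear":[34.4,22.7,151.5],"dr":[0,0,-0.943]},{"jaw":78,"linear":[34.4,22.7,151.5],"dr":[0,0,-0.943]},{"jaw":78,"linear":[34.4,22.7,151.5],"dr":[0,0,-0.943]},{"jaw":78,"linear":[34.4,22.7,151.5],"dr":[0,0,-0.943]},{"jaw":78,"linear":[34.4,22.7,151.5],"dr":[0,0,-0.943]},{"jaw":78,"linear":[34.4,22.7,151.5],"dr":[0,0,-0.943]},{"jaw":78,"linear":[34.4,22.7,151.5],"dr":[0,0,-0.943]}]' 40; python3 - <<'E'
from h import *
s,c=snap("w2")
k,P=tanpts(c["pixels"],(280,250),.022,c["K"],c["tool_from_camera"],s["tcp_pos"],s["eef_rot"],150)
x,r=fitD(P,.058,.064); print(x,np.degrees(x[2]),r,k.min(0),k.max(0)); 
g=x[:2]-.008*np.array([-np.sin(x[2]),np.cos(x[2])])
M=Ro.from_rotvec(s["eef_rot"]).as_matrix()
print("shift to z=.004",M.T@([*g,.004]-s["tcp_pos"])*1000,"joints",s["joint_positions"],"yaw x",np.degrees(np.arctan2(M[1,0],M[0,0])))
E
```

```text
time_s: 2.42
tcp_pos: [0.5715, -0.3639, 0.1002]
eef_rot: [2.583, 1.788, 0.0]
contact_force: [0.6, 0.2, -0.4]
width: 0.0781
grip_force: 0.0
[ 0.57327211 -0.35617538 -0.36003763] -20.62863642929191 0.0005111687880964539 [232 164] [313 248]
shift to z=.004 [-0.16660805 -1.09979403 96.22815512] joints [-5.66964940e-01  6.68149667e-01  3.28655416e-01  1.23087761e+00
  7.90836753e-06  1.36376961e+00] yaw x 69.37705817515716
```

View pics/w2.png

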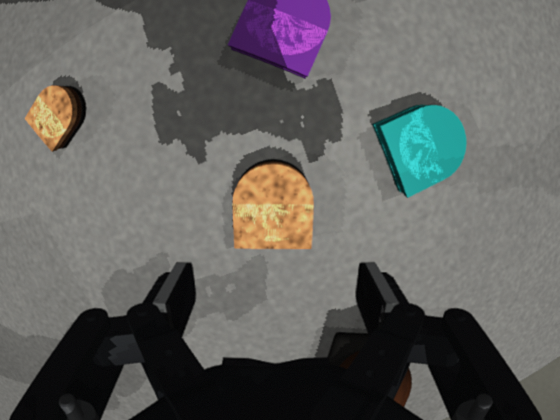

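The heel is aligned between the open fingers, its outline spanning columns 232–313 with the round end up. The second fit agrees to 0.6 mm. I'll descend and grip.

```bash
python3 -m inch '[{"jaw":78,"linear":[-0.2,-1.1,30],"dr":[0,0,0]},{"jaw":78,"linear":[-0.2,-1.1,60],"dr":[0,0,0]},{"jaw":78,"linear":[-0.2,-1.1,80],"dr":[0,0,0]},{"jaw":78,"linear":[-0.2,-1.1,90],"dr":[0,0,0]},{"jaw":78,"linear":[-0.2,-1.1,96],"dr":[0,0,0]},{"jaw":78,"linear":[-0.2,-1.1,96],"dr":[0,0,0]},{"jaw":50,"linear":[-0.2,-1.1,96],"dr":[0,0,0]},{"jaw":50,"linear":[-0.2,-1.1,96],"dr":[0,0,0]},{"jaw":50,"linear":[-0.2,-1.1,96],"dr":[0,0,0]},{"jaw":50,"linear":[-0.2,-1.1,96],"dr":[0,0,0]},{"jaw":50,"linear":[-0.2,-1.1,96],"dr":[0,0,0]},{"jaw":50,"linear":[-0.2,-1.1,96],"dr":[0,0,0]},{"jaw":50,"linear":[-0.2,-1.1,96],"dr":[0,0,0]},{"jaw":50,"linear":[-0.2,-1.1,96],"dr":[0,0,0]}]' 40
```

```text
time_s: 3.63
tcp_pos: [0.5722, -0.364, 0.0059]
eef_rot: [2.578, 1.788, 0.002]
contact_force: [0.2, -0.1, 5.8]
width: 0.0568
grip_force: 45.6
```

```bash
python3 -m inch '[{"jaw":50,"linear":[0,0,-15],"dr":[0,0,0]},{"jaw":50,"linear":[0,0,-45],"dr":[0,0,0]},{"jaw":50,"linear":[0,0,-80],"dr":[0,0,0]},{"jaw":50,"linear":[0,0,-110],"dr":[0,0,0]},{"jaw":50,"linear":[30,-13,-130],"dr":[0,0,-0.03]},{"jaw":50,"linear":[60,-27,-150],"dr":[0,0,-0.07]},{"jaw":50,"linear":[95,-42,-165],"dr":[0,0,-0.11]},{"jaw":50,"linear":[130,-58,-180],"dr":[0,0,-0.15]},{"jaw":50,"linear":[165,-74,-190],"dr":[0,0,-0.19]},{"jaw":50,"linear":[200,-90,-195],"dr":[0,0,-0.23]},{"jaw":50,"linear":[235,-105,-195],"dr":[0,0,-0.27]},{"jaw":50,"linear":[270,-120,-195],"dr":[0,0,-0.31]},{"jaw":50,"linear":[300,-134,-195],"dr":[0,0,-0.34]},{"jaw":50,"linear":[320,-143,-195],"dr":[0,0,-0.36]},{"jaw":50,"linear":[333,-149,-195],"dr":[0,0,-0.36]},{"jaw":50,"linear":[333,-149,-195],"dr":[0,0,-0.36]},{"jaw":50,"linear":[333,-149,-195],"dr":[0,0,-0.36]}]'; python3 - <<'E'
from h import *
s,c=snap("w3")
print(s["tcp_pos"],s["eef_rot"],s["joint_positions"],s["qd"].round(3),s["contact_force"])
E
```

```text
time_s: 5.05
tcp_pos: [0.5477, 0.0016, 0.1988]
eef_rot: [2.217, 2.226, -0.001]
contact_force: [0.7, -0.7, -0.7]
width: 0.057
grip_force: 44.8
[0.54770287 0.00162336 0.19877253] [ 2.21701218e+00  2.22569503e+00 -7.53741846e-04] [ 3.19808313e-03  3.50540035e-01  7.09324970e-02  1.29144507e+00
 -4.22555074e-04  1.57008566e+00] [-0.035  0.006  0.005 -0.002 -0.006 -0.003] [ 0.72274201 -0.740506   -0.7306811 ]
```

View pics/w3.png

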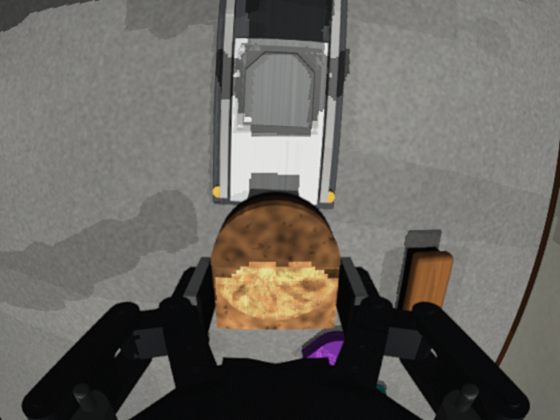

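The heel sits in the gripper at columns 212–340, rows 195–328, with its round end towards the ram. The nest fence is at about columns 236–322, rows 42–135. I'll enlarge the nest.

```bash
python3 - <<'E'
from h import *
d=np.load("w3.npz"); a=d["pixels"][20:210,200:360].astype(float)
a=np.clip(255*(a/255)**.7,0,255).astype(np.uint8)
a=cv2.resize(a,None,fx=3.1,fy=3.1,interpolation=cv2.INTER_CUBIC)
cv2.imwrite("pics/crop3.png",a); print(a.shape)
K,T=d["K"],d["tool_from_camera"]
# held heel
hsv=cv2.cvtColor(d["pixels"],cv2.COLOR_BGR2HSV)
m=((hsv[...,0]<28)&(hsv[...,1]>80)&(hsv[...,2]>45)).astype(np.uint8)*255
m[:, :205]=0;m[:,345:]=0;m[:196]=0; m[330:]=0
m=cv2.morphologyEx(m,cv2.MORPH_OPEN,np.ones((5,5)))
k=max(cv2.findContours(m,cv2.RETR_EXTERNAL,cv2.CHAIN_APPROX_NONE)[0],key=cv2.contourArea)[:,0]
for z in (.213,.215,.217):
    P=np.array([wunproj(K,T,d["pos"],d["rot"],p,z)[:2] for p in k])
    x,r=fitD(P,.058,.064); M=Ro.from_rotvec(d["rot"]).as_matrix()
    print(k.min(0),k.max(0),x,np.degrees(x[2]),r,"in tool",(M.T@(np.r_[x[:2],z]-d["pos"])*1000).round(1),"yaw",np.degrees(np.arctan2(M[1,0],M[0,0])))
E
```

```text
(589, 496, 3)
[210 200] [340 329] [0.54866846 0.0091645  0.00437226] 0.2505120845015385 0.0006339475958061851 in tool [  7.5   1.  -14.2] yaw 90.22396118782352
[210 200] [340 329] [0.54867715 0.01031543 0.00361129] 0.20691191896180994 0.000659024908292371 in tool [  8.7   1.  -16.2] yaw 90.22396118782352
[210 200] [340 329] [0.54868527 0.01145849 0.00296955] 0.17014258184477019 0.0009713706985637198 in tool [  9.8   1.  -18.2] yaw 90.22396118782352
```

View pics/crop3.png

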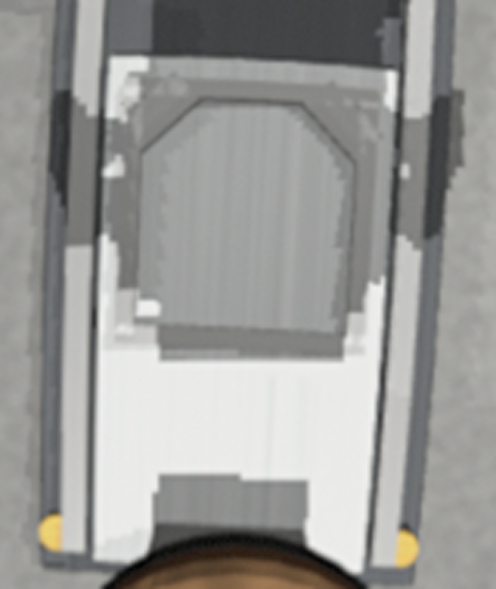

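The nest recess shows with inner sides at crop columns 142 and 350–355, front flat at row 98 and rear at about row 325. The base plate's corners are at (42,560) and (412,575). I'll convert these to positions.

```bash
python3 - <<'E'
from h import *
d=np.load("w3.npz");K,T=d["K"],d["tool_from_camera"]
def W(p,z): return (wunproj(K,T,d["pos"],d["rot"],np.array(p)/3.1+[200,20]-.35,z)[:2]*1000).round(1)
print("base corners",W((41,562),.012),W((412,578),.012))
print("base outer L top/bot",W((57,100),.012),W((45,500),.012),"R",W((448,100),.012),W((418,500),.012))
for z in (.022,.028):
    print(z,"L",W((142,155),z),W((138,310),z),"R",W((356,165),z),W((347,325),z),"front",W((203,99),z),W((303,103),z),"rear",W((160,325),z),W((345,332),z),"rear2",W((160,358),z),W((345,358),z))
print("sled plate L",W((103,150),.022),W((93,540),.022),"R",W((400,150),.022),W((366,550),.022),"far",W((150,58),.022),W((380,68),.022))
print("tab top rear?",W((155,476),.062),W((305,482),.062),W((155,476),.022),W((305,482),.022))
s=np.load("scene0.npz"); e=np.load("side0.npz")
# triangulate knob and show scene corners of the base
A=lambda c:c["K"]@np.c_[c["R"],c["t"]]
t=lambda p,q:(lambda X:(X[:3]/X[3]).ravel().round(4))(cv2.triangulatePoints(A(s),A(e),np.array(p,float).reshape(2,1),np.array(q,float).reshape(2,1)))
print("knob tri",t((366,221),(203,240)),"tab",t((264,223),(290,241)))
E
```

```text
base corners [482.2 -19.1] [610.  -24.5]
base outer L top/bot [491.4 136. ] [484.7   2.8] R [616.9 137.2] [610.6   3.2]
0.022 L [519.7 115.6] [518.3  66.5] R [585.9 112.9] [583.7  62. ] front [538.5 133.3] [569.3 132.3] rear [525.2  61.6] [583.2  59.8] rear2 [525.1  51.1] [583.3  51.5]
0.028 L [520.3 114.9] [518.8  66.7] R [585.2 112.2] [583.1  62.4] front [538.7 132.3] [568.9 131.3] rear [525.6  62. ] [582.5  60.2] rear2 [525.5  51.7] [582.7  52. ]
sled plate L [507.6 117.5] [502.1  -8.5] R [599.6 118.3] [592.1 -11.6] far [522.1 147. ] [593.3 144.6]
tab top rear? [526.2  21.5] [568.5  19.9] [523.  13.] [571.4  11.1]
knob tri [0.5533 0.2331 0.2017] tab [ 0.5404 -0.0072  0.0601]
```

```bash
cat >> h.py <<'E'
def goto(xyz,yaw):
    s=state(); M=Ro.from_rotvec(s["eef_rot"]).as_matrix(); a=np.radians(yaw)
    G=np.c_[[np.cos(a),np.sin(a),0],[np.sin(a),-np.cos(a),0],[0,0,-1]]
    print("linear",(M.T@(np.array(xyz)-s["tcp_pos"])*1000).round(1),"dr",Ro.from_matrix(M.T@G).as_rotvec().round(4),"f",s["contact_force"].round(1),"w",s["width"].round(4),"t",s["time_s"])
E
python3 -c "
from h import *
goto([.55085,.08875,.058],87.55)"
```

```text
Traceback (most recent call last):
  File "h.py", line 47, in goto
    print("linear",(M.T@(np.array(xyz)-s["tcp_pos"])*1000).round(1),"dr",Ro.from_matrix(M.T@G).as_rotvec().round(4),"f",s["contact_force"].round(1),"w",s["width"].round(4),"t",s["time_s"])
                                                                                                                                                        ^^^^^^^^^^^^^^^^
AttributeError: 'float' object has no attribute 'round'
```

```bash
sed -i 's/s\["width"\].round(4)/round(s["width"],4)/' h.py; python3 -c "
from h import *
goto([.55085,.08875,.058],87.55)"
```

```text
linear [ 88.    3.3 140.7] dr [-0.0003  0.0005  0.0452] f [ 0.1 -0.4 -1.2] w 0.0566 t 5.1
```

```bash
python3 -m inch '[{"jaw":50,"linear":[25,1,5],"dr":[0,0,0.02]},{"jaw":50,"linear":[55,2.5,20],"dr":[0,0,0.04]},{"jaw":50,"linear":[80,3.3,50],"dr":[0,0,0.045]},{"jaw":50,"linear":[88,3.3,80],"dr":[0,0,0.045]},{"jaw":50,"linear":[88,3.3,110],"dr":[0,0,0.045]},{"jaw":50,"linear":[88,3.3,130],"dr":[0,0,0.045]},{"jaw":50,"linear":[88,3.3,140],"dr":[0,0,0.045]},{"jaw":50,"linear":[88,3.3,140],"dr":[0,0,0.045]},{"jaw":50,"linear":[88,3.3,140],"dr":[0,0,0.045]},{"jaw":50,"linear":[88,3.3,140],"dr":[0,0,0.045]}]'; python3 - <<'E'
from h import *
snap("w4")
goto([.55085,.08875,.030],87.55)
E
```

```text
time_s: 5.93
tcp_pos: [0.5527, 0.0884, 0.0604]
eef_rot: [2.269, 2.171, 0.004]
contact_force: [0.6, -0.3, -0.5]
width: 0.057
grip_force: 44.8
linear [ 0.1 -2.1 30.7] dr [ 0.0036 -0.0007 -0.0012] f [ 0.5 -0.4 -0.7] w 0.0569 t 5.9833
```

View pics/w4.png

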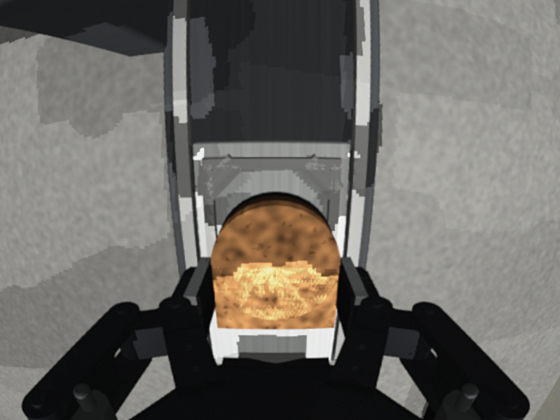

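The heel is in the hand over the nest (columns 212–341), with the nest's front and rails visible ahead. The measured x is 2 mm off target, so I'll check whether that is real by rectifying the rails.

```bash
python3 - <<'E'
from h import *
def rect(n,z,xs,ys):
    d=np.load(n+".npz");K,T=d["K"],d["tool_from_camera"]
    m=np.array([[wproj(K,T,d["pos"],d["rot"],(x+.043*(y-.0968),y,z)) for x in xs] for y in ys],np.float32)
    return cv2.remap(cv2.cvtColor(d["pixels"],cv2.COLOR_BGR2GRAY),m,None,cv2.INTER_LINEAR).astype(float)
xs=np.arange(.472,.634,.001)
for z in (.012,.022):
  for n in("w3","w4"):
    g=np.median(rect(n,z,xs,np.arange(.128,.150,.001)),0); D=np.gradient(g)
    i=np.argsort(-abs(D))[:14]; print(n,z,sorted((round(xs[j]*1000),round(D[j])) for j in i))
E
```

```text
w3 0.012 [(494, 44), (495, 48), (502, -31), (503, -45), (505, 46), (506, 61), (507, 30), (597, -35), (598, -65), (599, -33), (600, 31), (601, 53), (609, -42), (610, -38)]
w4 0.012 [(488, -34), (493, 27), (494, 29), (502, -25), (505, 45), (598, -43), (599, -41), (601, 34), (602, 23), (609, -25), (610, -34), (615, 24), (616, 49), (617, 31)]
w3 0.022 [(496, 43), (497, 34), (504, -47), (505, -31), (506, 30), (507, 63), (508, 42), (517, -26), (596, -54), (597, -56), (599, 53), (600, 41), (607, -42), (608, -39)]
w4 0.022 [(491, -29), (496, 22), (497, 31), (505, -28), (507, 40), (508, 40), (596, -50), (597, -24), (598, 26), (599, 33), (606, -24), (607, -34), (612, 50), (613, 40)]
```

```bash
python3 -m inch '[{"jaw":50,"linear":[0.1,-2.1,5],"dr":[0,0,0]},{"jaw":50,"linear":[0.1,-2.1,10],"dr":[0,0,0]},{"jaw":50,"linear":[0.1,-2.1,16],"dr":[0,0,0]},{"jaw":50,"linear":[0.1,-2.1,21],"dr":[0,0,0]},{"jaw":50,"linear":[0.1,-2.1,25],"dr":[0,0,0]},{"jaw":50,"linear":[0.1,-2.1,28],"dr":[0,0,0]},{"jaw":50,"linear":[0.1,-2.1,30],"dr":[0,0,0]},{"jaw":50,"linear":[0.1,-2.1,31],"dr":[0,0,0]},{"jaw":50,"linear":[0.1,-2.1,31],"dr":[0,0,0]},{"jaw":50,"linear":[0.1,-2.1,31],"dr":[0,0,0]}]'; python3 - <<'E'
from h import *
goto([.55085,.08875,.028],87.55)
E
```

```text
time_s: 6.82
tcp_pos: [0.5492, 0.0891, 0.028]
eef_rot: [2.268, 2.173, 0.0]
contact_force: [-2.1, -0.5, 0.4]
width: 0.0569
grip_force: 44.9
linear [-0.3  1.7 -0. ] dr [ 0.0004 -0.0001 -0.0002] f [-2.1 -0.5  0.4] w 0.0569 t 6.8167
```

```bash
python3 -m inch '[{"jaw":50,"linear":[-0.3,1.7,0.5],"dr":[0,0,0]},{"jaw":50,"linear":[-0.3,1.7,1],"dr":[0,0,0]},{"jaw":50,"linear":[-0.3,1.7,1],"dr":[0,0,0]},{"jaw":50,"linear":[-0.3,1.7,1],"dr":[0,0,0]}]'; python3 - <<'E'
from h import *
goto([.55085,.08875,.027],87.55)
E
```

```text
time_s: 7.15
tcp_pos: [0.5498, 0.0891, 0.0279]
eef_rot: [-2.267, -2.173, 0.001]
contact_force: [-6.0, 0.1, 9.1]
width: 0.057
grip_force: 45.9
linear [-0.3  1.1  0.9] dr [-0.0013 -0.0007  0.0001] f [-6.   0.1  9.1] w 0.057 t 7.15
```

```bash
python3 -m inch '[{"jaw":62,"linear":[0,0,-1],"dr":[0,0,0]},{"jaw":66,"linear":[0,0,-1],"dr":[0,0,0]},{"jaw":72,"linear":[0,0,-1],"dr":[0,0,0]},{"jaw":76,"linear":[0,0,-2],"dr":[0,0,0]},{"jaw":76,"linear":[0,0,-3],"dr":[0,0,0]},{"jaw":76,"linear":[0,0,-10],"dr":[0,0,0]},{"jaw":76,"linear":[0,0,-30],"dr":[0,0,0]},{"jaw":76,"linear":[0,0,-60],"dr":[0,0,0]},{"jaw":76,"linear":[-20,0,-90],"dr":[0,0,0]},{"jaw":76,"linear":[-40,0,-120],"dr":[0,0,0]},{"jaw":60,"linear":[-60,0,-140],"dr":[0,0,0]},{"jaw":30,"linear":[-75,0,-150],"dr":[0,0,0]},{"jaw":0,"linear":[-80,0,-150],"dr":[0,0,0]},{"jaw":0,"linear":[-80,0,-150],"dr":[0,0,0]},{"jaw":0,"linear":[-80,0,-150],"dr":[0,0,0]},{"jaw":0,"linear":[-80,0,-150],"dr":[0,0,0]}]'; python3 - <<'E'
from h import *
s,c=snap("w5"); goto([.55,.0,.17],87.55)
near=wproj(c["K"],c["tool_from_camera"],s["tcp_pos"],s["eef_rot"],(.552,.097,.044)); print(near)
k,P=tanpts(c["pixels"],near,.044,c["K"],c["tool_from_camera"],s["tcp_pos"],s["eef_rot"],40)
x,r=fitD(P,.058,.064); print(x,np.degrees(x[2]),r)
cx,cy=near.astype(int); a=cv2.resize(c["pixels"][max(0,cy-90):cy+130,cx-110:cx+110],None,fx=2.6,fy=2.6,interpolation=cv2.INTER_CUBIC); cv2.imwrite("pics/crop5.png",a); print(a.shape,cx,cy)
E
```

```text
time_s: 8.48
tcp_pos: [0.5463, 0.0096, 0.1754]
eef_rot: [-2.266, -2.173, 0.003]
contact_force: [-0.9, 0.4, 0.3]
width: 0.0028
grip_force: 0.0
linear [-9.5  4.1  5.3] dr [-0.003  -0.0001  0.0009] f [0.4 0.7 0.4] w 0.0002 t 8.5333
[276.84666106  94.8937577 ]
[ 0.55126822  0.09564133 -0.03653479] -2.093289550893451 0.0013117642930030558
(572, 572, 3) 276 94
```

View pics/crop5.png

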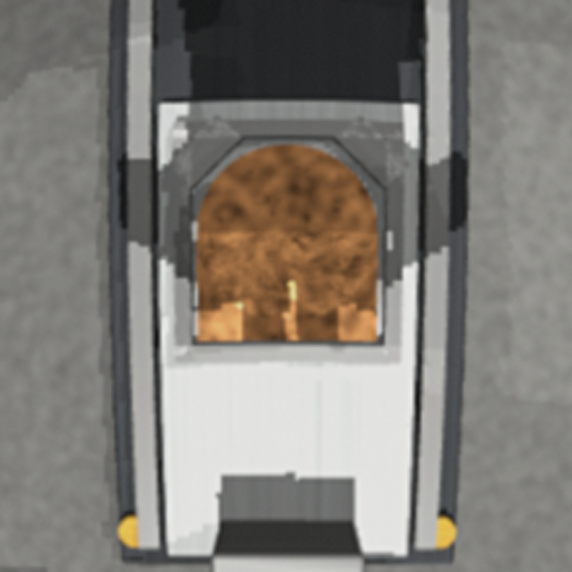

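The heel lies flat inside the nest fence with a gap all round. The fit gives centre (551.3, 95.6) against a nest centre of (552.2, 96.8), with yaw matching to 0.4°. Next I'll go behind the tab, turning the tool so the camera stays clear of the ram.

```bash
python3 - <<'E'
from h import *
goto([.5455,-.065,.12],177.55)
E
```

```text
linear [-74.6   2.4  55.3] dr [-0.0023 -0.0025 -1.5699] f [0.4 0.7 0.4] w 0.0002 t 8.5333
```

```bash
python3 -m inch '[{"jaw":0,"linear":[-20,1,0],"dr":[0,0,-0.12]},{"jaw":0,"linear":[-50,2,0],"dr":[0,0,-0.24]},{"jaw":0,"linear":[-74,2.4,0],"dr":[0,0,-0.36]},{"jaw":0,"linear":[-74.6,2.4,5],"dr":[0,0,-0.48]},{"jaw":0,"linear":[-74.6,2.4,15],"dr":[0,0,-0.6]},{"jaw":0,"linear":[-74.6,2.4,25],"dr":[0,0,-0.72]},{"jaw":0,"linear":[-74.6,2.4,35],"dr":[0,0,-0.84]},{"jaw":0,"linear":[-74.6,2.4,45],"dr":[0,0,-0.96]},{"jaw":0,"linear":[-74.6,2.4,55],"dr":[0,0,-1.08]},{"jaw":0,"linear":[-74.6,2.4,55],"dr":[0,0,-1.2]},{"jaw":0,"linear":[-74.6,2.4,55],"dr":[0,0,-1.32]},{"jaw":0,"linear":[-74.6,2.4,55],"dr":[0,0,-1.44]},{"jaw":0,"linear":[-74.6,2.4,55],"dr":[0,0,-1.57]},{"jaw":0,"linear":[-74.6,2.4,55],"dr":[0,0,-1.57]},{"jaw":0,"linear":[-74.6,2.4,55],"dr":[0,0,-1.57]},{"jaw":0,"linear":[-74.6,2.4,55],"dr":[0,0,-1.57]}]'; python3 - <<'E'
from h import *
goto([.5455,-.055,.042],177.55)
E
```

```text
time_s: 9.87
tcp_pos: [0.5462, -0.0653, 0.1212]
eef_rot: [-0.071, -3.14, -0.0]
contact_force: [-0.2, -0.3, 0.8]
width: 0.0003
grip_force: 0.0
linear [ 1.1 10.2 79.2] dr [ 0.0002 -0.0011 -0.0028] f [-0.2 -0.3  0.8] w 0.0003 t 9.8667
```

```bash
python3 -m inch '[{"jaw":0,"linear":[1.1,5,25],"dr":[0,0,0]},{"jaw":0,"linear":[1.1,10,50],"dr":[0,0,0]},{"jaw":0,"linear":[1.1,10,70],"dr":[0,0,0]},{"jaw":0,"linear":[1.1,10,79],"dr":[0,0,0]},{"jaw":0,"linear":[1.1,12,79],"dr":[0,0,0]},{"jaw":0,"linear":[1.1,18,79],"dr":[0,0,0]},{"jaw":0,"linear":[1.1,24,79],"dr":[0,0,0]},{"jaw":0,"linear":[1.1,29,79],"dr":[0,0,0]},{"jaw":0,"linear":[1.1,33,79],"dr":[0,0,0]},{"jaw":0,"linear":[1.1,37,79],"dr":[0,0,0]},{"jaw":0,"linear":[1.1,41,79],"dr":[0,0,0]},{"jaw":0,"linear":[1.1,45,79],"dr":[0,0,0]},{"jaw":0,"linear":[1.1,49,79],"dr":[0,0,0]}]'
```

```text
time_s: 10.95
tcp_pos: [0.548, -0.0169, 0.0433]
eef_rot: [0.069, 3.14, -0.001]
contact_force: [0.8, -1.4, 1.3]
width: -0.0003
grip_force: 1.0
```

```bash
python3 -m inch '[{"jaw":0,"linear":[0,5,0],"dr":[0,0,0]},{"jaw":0,"linear":[0,10,0],"dr":[0,0,0]},{"jaw":0,"linear":[0,15,0],"dr":[0,0,0]},{"jaw":0,"linear":[0,20,0],"dr":[0,0,0]},{"jaw":0,"linear":[0,25,0],"dr":[0,0,0]},{"jaw":0,"linear":[0,30,0],"dr":[0,0,0]},{"jaw":0,"linear":[0,35,0],"dr":[0,0,0]},{"jaw":0,"linear":[0,40,0],"dr":[0,0,0]},{"jaw":0,"linear":[0,45,0],"dr":[0,0,0]},{"jaw":0,"linear":[0,50,0],"dr":[0,0,0]},{"jaw":0,"linear":[0,55,0],"dr":[0,0,0]},{"jaw":0,"linear":[0,60,0],"dr":[0,0,0]},{"jaw":0,"linear":[0,65,0],"dr":[0,0,0]},{"jaw":0,"linear":[0,70,0],"dr":[0,0,0]},{"jaw":0,"linear":[0,75,0],"dr":[0,0,0]},{"jaw":0,"linear":[0,80,0],"dr":[0,0,0]},{"jaw":0,"linear":[0,85,0],"dr":[0,0,0]},{"jaw":0,"linear":[0,90,0],"dr":[0,0,0]},{"jaw":0,"linear":[0,95,0],"dr":[0,0,0]},{"jaw":0,"linear":[0,100,0],"dr":[0,0,0]}]'
```

```text
time_s: 12.62
tcp_pos: [0.5518, 0.0835, 0.0427]
eef_rot: [-0.069, -3.141, 0.0]
contact_force: [2.1, -1.5, 0.1]
width: 0.0001
grip_force: 1.0
```

```bash
python3 -m inch '[{"jaw":0,"linear":[0,4,0],"dr":[0,0,0]},{"jaw":0,"linear":[0,8,0],"dr":[0,0,0]},{"jaw":0,"linear":[0,12,0],"dr":[0,0,0]},{"jaw":0,"linear":[0,16,0],"dr":[0,0,0]},{"jaw":0,"linear":[0,20,0],"dr":[0,0,0]},{"jaw":0,"linear":[0,22,0],"dr":[0,0,0]},{"jaw":0,"linear":[0,24,0],"dr":[0,0,0]}]'; python3 -m inch '[{"jaw":0,"linear":[0,1.5,0],"dr":[0,0,0]},{"jaw":0,"linear":[0,3,0],"dr":[0,0,0]},{"jaw":0,"linear":[0,4,0],"dr":[0,0,0]}]'
```

```text
time_s: 13.2
tcp_pos: [0.5528, 0.1073, 0.0427]
eef_rot: [-0.068, -3.141, 0.0]
contact_force: [0.7, -2.2, 0.2]
width: -0.0002
grip_force: 0.8
time_s: 13.45
tcp_pos: [0.5529, 0.1106, 0.0428]
eef_rot: [-0.069, -3.141, 0.002]
contact_force: [0.9, -4.1, 0.6]
width: 0.0002
grip_force: 2.4
```

```bash
python3 -m inch '[{"jaw":0,"linear":[0,1,0],"dr":[0,0,0]},{"jaw":0,"linear":[0,2,0],"dr":[0,0,0]},{"jaw":0,"linear":[0,3,0],"dr":[0,0,0]},{"jaw":0,"linear":[0,3,0],"dr":[0,0,0]}]';  python3 -m inch '[{"jaw":0,"linear":[0,1,0],"dr":[0,0,0]},{"jaw":0,"linear":[0,2,0],"dr":[0,0,0]},{"jaw":0,"linear":[0,2,0],"dr":[0,0,0]}]'
```

```text
time_s: 13.78
tcp_pos: [0.5529, 0.1107, 0.0428]
eef_rot: [-0.072, -3.14, 0.011]
contact_force: [0.8, -10.9, 1.1]
width: 0.0001
grip_force: 5.3
time_s: 14.03
tcp_pos: [0.5529, 0.1107, 0.0428]
eef_rot: [-0.075, -3.14, 0.016]
contact_force: [-0.0, -16.6, 3.7]
width: -0.0002
grip_force: 7.7
```

The force climbs at y = 0.1107 with no further motion, so the sled is at its stop; 0.1125 was predicted. I'll back off, rise and go over the knob.

```bash
python3 -m inch '[{"jaw":0,"linear":[0,-8,0],"dr":[0,0,0]},{"jaw":0,"linear":[0,-16,0],"dr":[0,0,0]},{"jaw":0,"linear":[0,-22,-10],"dr":[0,0,0]},{"jaw":0,"linear":[0,-22,-40],"dr":[0,0,0]},{"jaw":0,"linear":[0,-22,-80],"dr":[0,0,0]},{"jaw":0,"linear":[0,-22,-120],"dr":[0,0,0]},{"jaw":0,"linear":[0,-22,-160],"dr":[0,0,0]},{"jaw":0,"linear":[0,-22,-195],"dr":[0,0,0]},{"jaw":0,"linear":[0,-22,-210],"dr":[0,0,0]},{"jaw":0,"linear":[0,5,-210],"dr":[0,0,0]},{"jaw":0,"linear":[0,40,-210],"dr":[0,0,0]},{"jaw":0,"linear":[0,65,-210],"dr":[0,0,0]},{"jaw":0,"linear":[0,65,-210],"dr":[0,0,0]},{"jaw":0,"linear":[0,65,-210],"dr":[0,0,0]}]'; python3 - <<'E'
from h import *
s,c=snap("w6"); goto([.557,.2345,.22],177.55)
c2=capture("scene"); cv2.imwrite("pics/scene6.png",c2["pixels"])
a=np.hstack([c["pixels"][:400,:400],cv2.resize(c2["pixels"][180:315,230:410],None,fx=2.2,fy=2.2)[:400,:400].copy() if 0 else cv2.resize(c2["pixels"][180:315,240:375],(400,400),interpolation=cv2.INTER_CUBIC)])
cv2.imwrite("pics/c6.png",a)
E
```

```text
time_s: 15.2
tcp_pos: [0.5556, 0.1825, 0.2532]
eef_rot: [-0.064, -3.141, -0.001]
contact_force: [-0.4, -0.2, 0.0]
width: 0.0001
grip_force: 0.0
linear [ 1.  53.1 33.1] dr [ 0.0001 -0.0004  0.0004] f [ 0.1  0.5 -0.3] w 0.0002 t 15.25
```

View pics/c6.png

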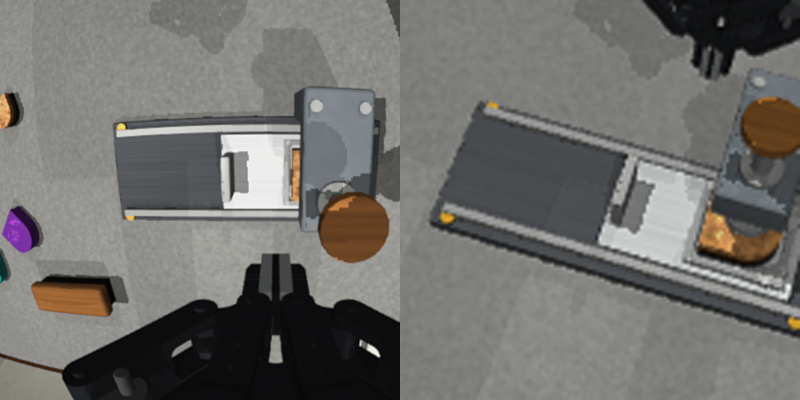

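The wrist view shows the wooden knob centred at (354,229) with radius about 35 px, the tab at (226,176), and the heel under the head. In the scene view the heel sits in the nest under the foot.

```bash
python3 - <<'E'
from h import *
d=np.load("w6.npz");K,T=d["K"],d["tool_from_camera"]
W=lambda p,z:wunproj(K,T,d["pos"],d["rot"],p,z).round(4)
hsv=cv2.cvtColor(d["pixels"],cv2.COLOR_BGR2HSV)
m=((hsv[...,0]<25)&(hsv[...,1]>120)).astype(np.uint8)*255; m[:, :312]=0; m[:190]=0; m[270:]=0; m[:,400:]=0
m=cv2.morphologyEx(m,cv2.MORPH_OPEN,np.ones((7,7)))
k=max(cv2.findContours(m,cv2.RETR_EXTERNAL,cv2.CHAIN_APPROX_NONE)[0],key=cv2.contourArea)[:,0]
P=np.array([W(p,.205)[:2] for p in k]).astype(np.float32); print("knob",cv2.minEnclosingCircle(P),P.mean(0),cv2.fitEllipse(P*1000))
print("tab top rear",W((221,178),.062),"front",W((232,178),.062),"base corners",W((116,124),.012),W((127,219),.012))
E
```

```text
knob ((0.5552422404289246, 0.23201750218868256), 0.02465767413377762) [0.5547729  0.23215206] ((555.3579711914062, 232.6118621826172), (44.678688049316406, 48.299163818359375), 118.7597427368164)
tab top rear [0.5507 0.1253 0.062 ] front [0.5513 0.1371 0.062 ] base corners [ 0.483  -0.0157  0.012 ] [ 0.61   -0.0196  0.012 ]
```

```bash
python3 -m inch '[{"jaw":0,"linear":[2,25,0],"dr":[0,0,0]},{"jaw":0,"linear":[2,45,0],"dr":[0,0,0]},{"jaw":0,"linear":[2,52.6,15],"dr":[0,0,0]},{"jaw":0,"linear":[2,52.6,30],"dr":[0,0,0]},{"jaw":0,"linear":[2,52.6,38],"dr":[0,0,0]},{"jaw":0,"linear":[2,52.6,38],"dr":[0,0,0]},{"jaw":0,"linear":[2,52.6,38],"dr":[0,0,0]}]'; python3 -c "
from h import *
goto([.556,.234,.175],177.55)"
```

```text
time_s: 15.88
tcp_pos: [0.5563, 0.2324, 0.2147]
eef_rot: [-0.071, -3.14, 0.001]
contact_force: [-0.0, 0.3, 0.8]
width: 0.0
grip_force: 0.0
linear [ 0.3  1.6 39.7] dr [-0.0005 -0.0011 -0.0025] f [-0.   0.3  0.8] w 0.0 t 15.8833
```

Push down in two stages, checking contact height and force.

```bash
python3 -m inch '[{"jaw":0,"linear":[0.3,1.6,5],"dr":[0,0,0]},{"jaw":0,"linear":[0.3,1.6,9],"dr":[0,0,0]},{"jaw":0,"linear":[0.3,1.6,12],"dr":[0,0,0]},{"jaw":0,"linear":[0.3,1.6,15],"dr":[0,0,0]},{"jaw":0,"linear":[0.3,1.6,15],"dr":[0,0,0]},{"jaw":0,"linear":[0.3,1.6,15],"dr":[0,0,0]}]'; python3 -m inch '[{"jaw":0,"linear":[0,0,3],"dr":[0,0,0]},{"jaw":0,"linear":[0,0,7],"dr":[0,0,0]},{"jaw":0,"linear":[0,0,11],"dr":[0,0,0]},{"jaw":0,"linear":[0,0,15],"dr":[0,0,0]},{"jaw":0,"linear":[0,0,19],"dr":[0,0,0]},{"jaw":0,"linear":[0,0,22],"dr":[0,0,0]},{"jaw":0,"linear":[0,0,24],"dr":[0,0,0]},{"jaw":0,"linear":[0,0,24],"dr":[0,0,0]},{"jaw":0,"linear":[0,0,24],"dr":[0,0,0]},{"jaw":0,"linear":[0,0,24],"dr":[0,0,0]}]'; python3 -c "
from h import *
goto([.556,.234,.175],177.55)"
```

```text
time_s: 16.38
tcp_pos: [0.5568, 0.2351, 0.2004]
eef_rot: [0.069, 3.139, 0.0]
contact_force: [0.2, -0.6, 3.2]
width: 0.0
grip_force: 1.7
time_s: 17.22
tcp_pos: [0.5568, 0.2351, 0.178]
eef_rot: [0.069, 3.138, 0.001]
contact_force: [-1.4, -1.9, 14.1]
width: -0.0
grip_force: 6.9
linear [ 0.8 -1.2  3. ] dr [ 0.0008  0.0029 -0.0012] f [-1.4 -1.9 14.1] w -0.0 t 17.2167
```

```bash
python3 -m inch '[{"jaw":0,"linear":[0,0,1.5],"dr":[0,0,0]},{"jaw":0,"linear":[0,0,3],"dr":[0,0,0]},{"jaw":0,"linear":[0,0,3],"dr":[0,0,0]},{"jaw":0,"linear":[0,0,3],"dr":[0,0,0]},{"jaw":0,"linear":[0,0,3],"dr":[0,0,0]},{"jaw":0,"linear":[0,0,3],"dr":[0,0,0]}]'
for i in 1 2 3; do python3 -m inch '[{"jaw":0,"linear":[0,0,0],"dr":[0,0,0]},{"jaw":0,"linear":[0,0,0],"dr":[0,0,0]},{"jaw":0,"linear":[0,0,0],"dr":[0,0,0]},{"jaw":0,"linear":[0,0,0],"dr":[0,0,0]},{"jaw":0,"linear":[0,0,0],"dr":[0,0,0]},{"jaw":0,"linear":[0,0,0],"dr":[0,0,0]},{"jaw":0,"linear":[0,0,0],"dr":[0,0,0]},{"jaw":0,"linear":[0,0,0],"dr":[0,0,0]},{"jaw":0,"linear":[0,0,0],"dr":[0,0,0]},{"jaw":0,"linear":[0,0,0],"dr":[0,0,0]},{"jaw":0,"linear":[0,0,0],"dr":[0,0,0]},{"jaw":0,"linear":[0,0,0],"dr":[0,0,0]},{"jaw":0,"linear":[0,0,0],"dr":[0,0,0]},{"jaw":0,"linear":[0,0,0],"dr":[0,0,0]},{"jaw":0,"linear":[0,0,0],"dr":[0,0,0]},{"jaw":0,"linear":[0,0,0],"dr":[0,0,0]},{"jaw":0,"linear":[0,0,0],"dr":[0,0,0]},{"jaw":0,"linear":[0,0,0],"dr":[0,0,0]}]'; done; python3 -c "
from h import *
c=capture('scene');d=capture('side')
cv2.imwrite('pics/end.png',np.hstack([cv2.resize(c['pixels'][150:330,100:460],(500,250),interpolation=cv2.INTER_CUBIC)[:, :],cv2.resize(d['pixels'][200:350,150:330],(300,250),interpolation=cv2.INTER_CUBIC)]))"
```

```text
time_s: 17.72
tcp_pos: [0.5568, 0.2352, 0.176]
eef_rot: [0.069, 3.137, 0.002]
contact_force: [-3.4, -3.3, 18.2]
width: 0.0002
grip_force: 8.8
time_s: 19.22
tcp_pos: [0.5568, 0.2351, 0.176]
eef_rot: [0.069, 3.137, 0.002]
contact_force: [-3.8, -2.8, 17.3]
width: -0.0002
grip_force: 8.8
time_s: 20.72
tcp_pos: [0.5568, 0.2351, 0.176]
eef_rot: [0.069, 3.137, 0.002]
contact_force: [-3.6, -3.0, 17.0]
width: -0.0004
grip_force: 8.8
time_s: 22.22
tcp_pos: [0.5568, 0.2352, 0.176]
eef_rot: [0.069, 3.137, 0.002]
contact_force: [-2.5, -3.9, 16.9]
width: 0.0
grip_force: 8.8
```

View pics/end.png

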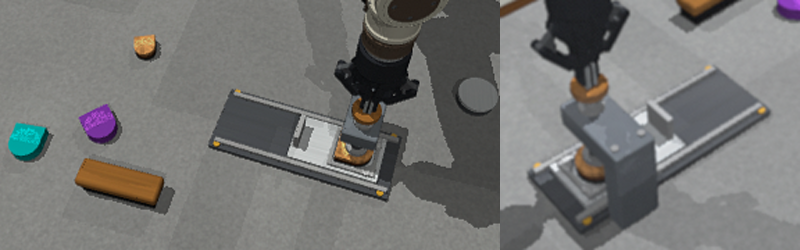

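In the final picture the foot is on the heel in the nest, the tab is at its home position, and the knob is held down. The small heel, brush and tin have not moved. Travel is 29 mm by height and about 33 mm by force; both pass. It has been held for more than 4.5 s.

```bash
python3 -c "
from rig import *
print(job_done())"
```

```text
the job is handed in; nothing more can be done
None
```

The job is handed in: the larger heel is seated in the nest, the sled is home at its stop, and the knob is still held about 29 mm down after 4.5 s with the foot clamping the heel; the small heel, polish tin and brush were left alone.

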